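Fit the lens into a signal lamp and screw its retaining ring snug

ROBOT

A 6-joint arm with a two-finger parallel gripper is mounted at the origin on a cart in front of the work surface, level with it; the furniture and walls round the work are solid. World frame = base frame: x ahead of the robot, y to its left, z up, the work surface at z = 0. Lengths are in mm, angles in rad, forces in N, time in s.
With the tool pointing down it reaches from about 275 to 750 mm from the base axis. Payload 10.2 kg.
Tool frame: the origin (TCP) lies at the very end of the fingers, on their centre line; the grasp point (between the pads) lies 19 mm behind it; z points along the fingers, y is the line along which they close (so a half turn about z gives the same grasp; the last joint's range is limited). The gripper opens to 85 mm and grips with 20 to 120 N. Pads are 22 mm wide; open, the fingers measure 114 mm over their backs; the gripper's body (76 mm by 85 mm) begins 54 mm behind the grasp point. The pads swing forward as they close: fully open they stand 13 mm farther back than shut.
Start: joints at [0.969, 0.313, 1.498, -0, 1.331, -0.223], TCP at [194.161, 487.783, 231.294] pointing down, gripper open.
Joint ranges: [-2.94, 2.94], [-0.97, 2.17], [0.19, 2.56], [-1.23, 4.37], [0.02, 3.11], [-2.88, 2.88]. Speed limits (rad/s): [2.39, 2.39, 3.01, 3.14, 3.14, 3.14].

INTERFACE

Orientations are given as a unit quaternion [w, x, y, z].
In Python, from rig import monitor, eyes, job gives the robot as it stands. The module is installed in compiled form; this text tells all that it offers.
- The arm moves only by the tool send_rows, never from a script. Its argument "targets" is one flat list of numbers, 7 for each row, row after row: the turn, a rotation vector about the tool's x, y, z in degrees, then the shift along the tool's x, y, z in units of 60 mm (1.0 is 60 mm), then the opening, from -1 (shut) to 1 (fully open), so that 0 is half open. A call has 1 to 5 rows; each row shifts and turns the commanded pose from where the row before left it, along the tool's axes as they then stand; what a row does not reach is not made up. A row lasts 1/8 s, in which the tool goes at most 62.5 mm and 10.7 degrees, less where a joint would pass 70% of its speed; a pose out of reach is approached as far as the arm can. A call is refused whole if a number of a shift passes 1 or a number of a turn 10.7, either way. A call with a gripper value outside its range is refused whole. The fingers move at their own pace and stop on an object; "newtons" is the grip in N (left out, the last holds). Time passes only in rows, so rows that do not move let the fingers close. It gives the time, the measured TCP pose, the force, the opening and the grip force at its end, in the units of the state.
- monitor.sense(): the state, without advancing time (a new reading comes with each control period).
- eyes.capture(name): name is "scene" or "top" or "wrist"; returns a dict with "img" (480x640x3 uint8, red, green, blue), "K" (3x3 intrinsics, pixels), "R" (3x3) and "t" (3): a world point X has camera coordinates R X + t. Camera axes: x right, y down, z forward; pixel columns grow to the right and rows downward; lengths in mm; the calibration is good to about 2 mm. The wrist camera is an equidistant fisheye: a pixel r from the principal point sees the ray r / f radians off the axis. A picture is of the moment at which its call begins. There is no depth.
- job.finish_job(): hands the job in; it is judged then, once.
The state is a dict: "time_s": time; "joints": joint angles; "dq": joint speeds; "tau": joint torques, N m; "eef_pos": TCP position; "ee_rot": TCP orientation; "force": force on the tool from outside, world axes, zero at the start; "wrist_torque": the same for the moment, N m; "grip_width": opening from 0.0 (shut) to 1.0 (fully open); "grip_force": force on a finger pad.
Only numpy, scipy, OpenCV 4.12 (cv2) and the standard library are available. Lean on these libraries where they do the work, as an engineer would, in place of code of your own. Each camera call takes 0.05 s, during which the arm holds its last target. There are 200 camera calls.

TASK

Gently put the opal lens, flange down, into the round cell of the lamp housing so that its flange lies flat on the seat. Then set the retaining ring over it with its three pins down in the entry slots, and turn it clockwise until it clamps the lens snugly but only lightly, by feel (the glass cracks if the ring is forced), and let go. Leave the other things on the table alone.

Things in the scene. Friction and masses are not known exactly. Their poses are not given: they have to be found in the camera images.
- lens_center (a point): Opal glass lens, loose, standing on its flange: round flange 48 mm across and 6 mm thick, above it a plain barrel 24 mm across to a domed top; 46 mm tall in all (barrel straight from 6 to 40 mm). About 60 g. The point is on its axis, half-way up (23 mm above the underside); z is its axis, up.
- ring_center (a point): Steel retaining ring, loose, standing on its underside: tube 40 mm tall, bore 30 mm; lower 18 mm are 47 mm across, upper 22 mm a fluted grip collar 44 mm across. Three round pins 5 mm thick, 120 degrees apart, reach to 30 mm from the axis, 4 mm above the underside. About 120 g. Point on the axis, half-way up (20 mm above the underside); z is its axis, up; one pin points along x.
- cell: Lamp housing, fixed: grey foot plate 120 x 96 x 8 mm with an upright round aluminium cell, 64 mm across, bore 50 mm, rim about 40 mm (39.1 to 40.3) above the table. Origin on the cell's axis at table height, z up. A rubber seat in the bore carries the lens 16 to 17 mm above the table (differs from lamp to lamp). With lens and ring in place both stand 22 to 24 mm above the rim.
- cell_entry (a point): At the rim (40 mm up), mid wall (28.5 mm from the cell's axis), in the middle of one entry slot, on the side of a small cable boss; x points outward from the axis. Three such slots, 120 degrees apart, open upward, each 20 degrees (9.8 mm) wide. From each a slot runs clockwise (from above) under a sloping ledge to a blind end 86 degrees past the entry's middle.
- cell_rim (a point): On the cell's axis, 40 mm above the table. The ledges' undersides are nominally 31 mm above the table beside the entry (10 degrees past its middle; up to 0.9 mm lower or 0.3 mm higher from lamp to lamp) and fall 3.0 mm per radian clockwise: the ring gets snug anywhere 20 to 75 degrees past the entry, freely turning before. Snug: 0.1 to 0.3 N m, 5 to 24 N on the lens.
- meter: Bystander: grey hand-held multimeter, 145 x 74 x 50 mm, lying to the right of the housing; origin under its centre.
- black_tape: Bystander: roll of black tape, 68 mm across, 19 mm high, behind the housing; origin under its centre.
- glue: Bystander: white glue bottle, 36 mm across, 100 mm tall, standing behind the housing; origin under its centre.
- slot_driver: Bystander: screwdriver with a yellow handle, 167 mm long, lying at the front edge; origin under its centre.
There are look-alikes about, which are no part of the job. Leave any orange or purple look-alike of the part that bears lens_center alone.

How it is judged (in metres and radians):
On the way, in this order (a step that is already met when the one before it is completed fails the run):
1. the lens lies flat on the seat in the cell, released, while the ring is not yet in (horizontal distance between lens_center and cell below 0.0025 m and z of lens_center in the frame of cell below 0.0425 m and angle between lens_center's own z axis and vertical below 0.06 rad and contact force between the fingers and lens below 0.1 N and horizontal distance between ring_center and cell above 0.05 m), for 0.2 s.
2. the ring is down in the cell on the lens, its pins in the entry slots (horizontal distance between ring_center and cell below 0.003 m and z of ring_center in the frame of cell below 0.0455 m and angle between ring_center's own z axis and vertical below 0.08 rad), for 0.1 s.
At the end, for the whole second after the job is handed in: The lens lies flat on the seat (within 2.5 mm of the cell's axis, tilt under 0.06 rad), the ring is down on it with its pins under the ledges (within 3 mm of the axis, tilt under 0.08 rad), clamps it with 5 to 24 N, and is released and at rest (all of step 2 and horizontal distance between lens_center and cell below 0.0025 m and z of lens_center in the frame of cell below 0.0425 m and angle between lens_center's own z axis and vertical below 0.06 rad and contact force between ring and lens between 5 and 24 N and linear speed of ring below 0.01 m/s); the robot touches nothing.
It fails at once if the ring presses on the lens with more than 60 N (the glass cracks) (contact force between ring and lens above 60 N).
It fails at once if the lens, before the ring is on it, is squeezed or rammed with more than 100 N (contact force between lens and anything else above 100 N and contact force between ring and lens below 1 N).
It fails at once if a bystander is pushed more than 20 mm (distance of any of meter, black_tape, glue, slot_driver from where it was at the start of the episode above 0.02 m).
It also fails if it takes over 72 s, if anything falls off the work surface, if the arm or the gripper's body presses on something with over 40 N, if the wrist force passes 120 N, or if a joint passes its speed limit or range.

## Working session

There is one attempt and no reset: what is moved stays moved. The work goes in short steps, Python scripts to look and compute and a tool call to move; the robot and the scene stay as the last step left them, time stands still between calls to the robot, and variables do not carry over. Pictures are saved under pics/ and viewed, at most 10 in all, crops included, and the job is handed in when it is done.

Besides the shell and the picture viewer there is one more tool, called by a JSON object that holds its "fn" and its "kwargs", one argument or row to a line. send_rows: Moves the arm, as the interface text tells. Its arguments: {"type":"object","properties":{"targets":{"type":"array","items":{"type":"number"}},"newtons":{"type":"number"}},"required":["targets"]}

```bash
mkdir -p pics; cat > h.py <<'E'
import numpy as np, cv2
from scipy.spatial.transform import Rotation as Ro
from rig import monitor, eyes, job
def cap(n,save=None):
    c=eyes.capture(n)
    if save: cv2.imwrite(f'pics/{save}.png',c['img'][:,:,::-1])
    return c
def ray(c,u,v,z,fish=False):
    K=c['K']; x=(u-K[0,2])/K[0,0]; y=(v-K[1,2])/K[1,1]
    if fish:
        th=np.hypot(x,y); s=np.sin(th)/th if th>1e-9 else 1; d=np.array([x*s,y*s,np.cos(th)])
    else: d=np.array([x,y,1.])
    R,t=np.array(c['R']),np.array(c['t']); o=-R.T@t; d=R.T@d
    return o+d*(z-o[2])/d[2]
def proj(c,X,fish=False):
    p=np.array(c['R'])@np.array(X,float)+np.array(c['t']); K=c['K']
    if fish:
        r=np.hypot(p[0],p[1]); th=np.arctan2(r,p[2]); q=p[:2]/max(r,1e-9)*th
    else: q=p[:2]/p[2]
    return np.array([K[0,0]*q[0]+K[0,2],K[1,1]*q[1]+K[1,2]])
def Rt(): 
    q=monitor.sense()['ee_rot']; return Ro.from_quat([q[1],q[2],q[3],q[0]]).as_matrix()
E
python3 - <<'E'
from h import *
import pickle
d={}
for n in('top','scene'):
    d[n]=cap(n,n+'0'); print(n,np.round(d[n]['K'],1).tolist(),np.round(d[n]['R'],3).tolist(),np.round(d[n]['t'],1))
pickle.dump(d,open('c0.pkl','wb'))
print(monitor.sense())
E
```

```text
top [[621.6, 0.0, 310.9], [0.0, 621.6, 237.4], [0.0, 0.0, 1.0]] [[-0.021, -1.0, 0.021], [-0.996, 0.019, -0.09], [0.09, -0.022, -0.996]] [-299.3  533.7  982.4]
scene [[450.2, 0.0, 323.4], [0.0, 450.2, 237.0], [0.0, 0.0, 1.0]] [[0.64, -0.768, 0.023], [-0.419, -0.373, -0.828], [0.645, 0.52, -0.56]] [-558.1  147.1  709.8]
{'time_s': 0.1, 'joints': array([ 9.68554117e-01,  3.13431724e-01,  1.49835321e+00, -7.12925927e-06,
        1.33101370e+00, -2.23423115e-01]), 'dq': array([ 5.07208431e-05, -2.29786714e-03, -2.14985998e-03,  1.17754406e-03,
        1.01470834e-03,  1.65973363e-04]), 'tau': array([ 4.19266114e-03, -4.12898576e+01, -2.60140193e+01, -4.05018909e-05,
        3.00858461e-03,  7.38960330e-05]), 'eef_pos': array([194.0482651 , 487.57490141, 230.77600302]), 'ee_rot': array([-2.38751686e-04,  1.88278167e-01,  9.82115557e-01, -5.53720603e-04]), 'force': array([-0.42084893, -1.11946807, -0.73769251]), 'wrist_torque': array([-0.03152715,  0.03264334, -0.0072111 ]), 'grip_force': 0.0, 'grip_width': 1.000753461900102}
```

View pics/top0.png

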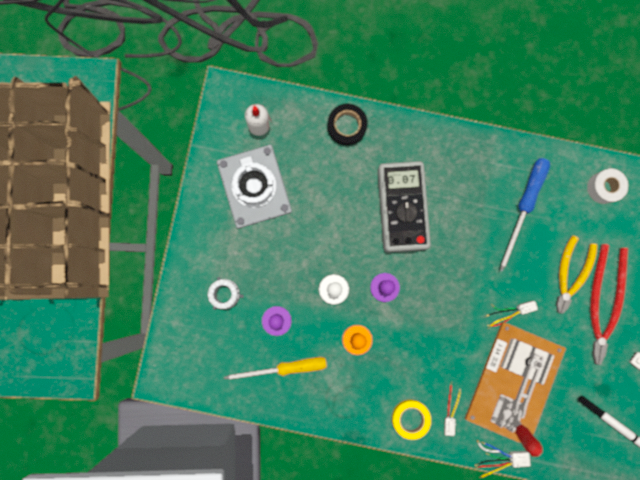

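View pics/scene0.png

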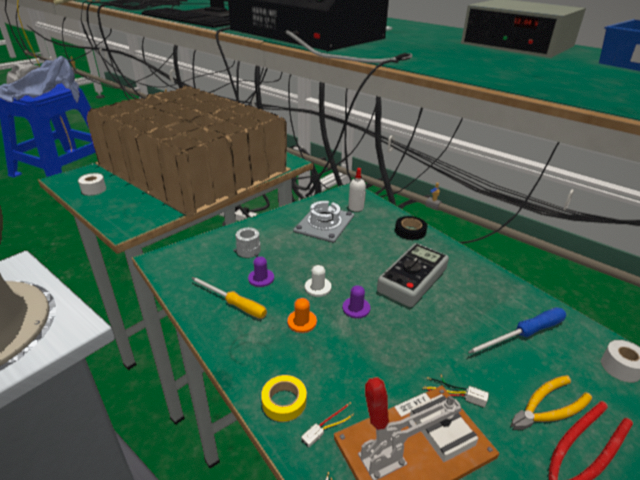

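The lens could be taken for any of these in the top picture: white (334,289), purple (276,321), purple (385,287) or orange (357,340). I choose the white one as the opal lens. The ring is at (224,293), the cell at (254,185), the glue bottle at (257,120), the tape at (347,124), the meter at (404,207) and the yellow driver at (278,368). The scene picture agrees: white lens at (318,280), ring at (248,242), cell at (325,215).

```bash
python3 - <<'E'
from h import *
import pickle
d=pickle.load(open('c0.pkl','rb')); c=d['top']; im=c['img'][:,:,::-1]
def crop(u,v,s=40): return cv2.resize(im[v-s:v+s,u-s:u+s],(400,400),interpolation=cv2.INTER_CUBIC)
a=np.hstack([crop(254,185),crop(224,293,25)])
cv2.imwrite('pics/crop1.png',a)
b=crop(334,289,25); 
s=d['scene']['img'][:,:,::-1]; s2=cv2.resize(s[185:305,220:340],(400,400),interpolation=cv2.INTER_CUBIC)
cv2.imwrite('pics/crop2.png',np.hstack([b,s2]))
for n,u,v,z in(('lens fl',334,289.5,6),('lens top',335,290,44),('ring top',224,293,40),('cell',254,185,40),('meter',404,207,50),('glue',256,112,100),('tape',347,124,19)): print(n,np.round(ray(c,u,v,z),1))
E
```

```text
lens fl [ 442.6 -346.7    6. ]
lens top [ 441.6 -346.    44. ]
ring top [ 440.6 -169.9   40. ]
cell [ 613.1 -219.7   40. ]
meter [ 571.5 -459.4   50. ]
glue [ 715.5 -228.3  100. ]
tape [ 717.  -374.3   19. ]
```

View pics/crop1.png

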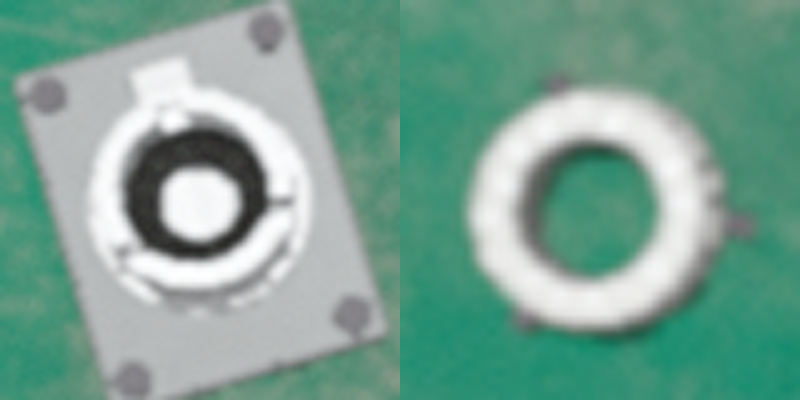

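View pics/crop2.png

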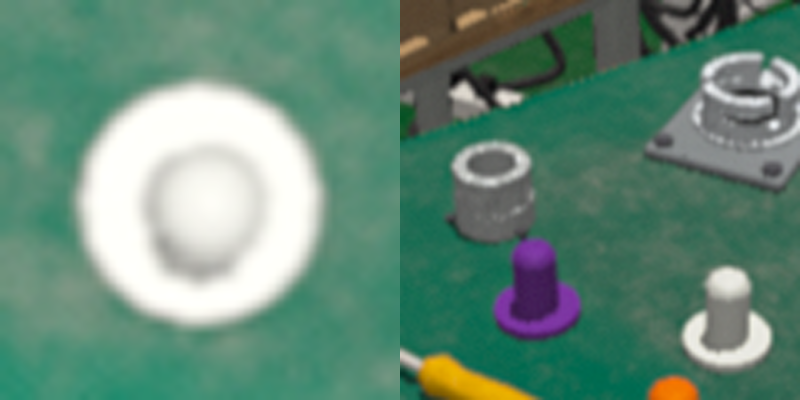

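The crops show a white lens with its flange outline and barrel, standing upright. The ring's pins are at crop (557,82), (742,225) and (528,322). The cell's boss is at crop (163,85), with the slots near (172,118), (280,200) and (122,250). The white lens is confirmed. Now I'll square up the tool and move toward it.

{"fn": "send_rows", "kwargs": {
  "targets": [0,0,-7.24,0,0,0,1,0,0,-7.24,0,0,0,1,0,0,-7.24,0,0,0,1,0,0,0,-0.29,-0.93,0,1,0,0,0,-0.29,-0.93,0,1]
}}

```text
time_s: 0.72
eef_pos: [229.0, 374.8, 230.8]
ee_rot: [-0.0, -0.001, 1.0, -0.0]
force: [0.6, 0.6, 0.9]
grip_width: 1.0
grip_force: 0.0
```

{"fn": "send_rows", "kwargs": {
  "targets": [0,0,0,-0.29,-0.93,0,1,0,0,0,-0.29,-0.93,0,1,0,0,0,-0.29,-0.93,0,1,0,0,0,-0.29,-0.93,0,1,0,0,0,-0.29,-0.93,0,1]
}}

```text
time_s: 1.35
eef_pos: [316.1, 95.5, 231.3]
ee_rot: [0.0, -0.0, 1.0, 0.0]
force: [0.4, 0.2, 0.8]
grip_width: 0.996
grip_force: 0.0
```

{"fn": "send_rows", "kwargs": {
  "targets": [0,0,0,-0.29,-0.93,0,1,0,0,0,-0.29,-0.93,0,1,0,0,0,-0.29,-0.93,0,1,0,0,0,-0.29,-0.93,0,1,0,0,0,0,0,0,1]
}}

```text
time_s: 1.98
eef_pos: [386.0, -128.7, 230.7]
ee_rot: [-0.001, 0.002, 1.0, 0.0]
force: [0.2, 0.4, -0.6]
grip_width: 0.999
grip_force: 0.0
```

```bash
python3 - <<'E'
from h import *
s=monitor.sense(); print(s['time_s'],s['eef_pos'],s['ee_rot'],s['joints'])
c=cap('wrist','w1'); R=np.array(c['R']);o=-R.T@c['t']; T=Rt()
print(np.round(c['K'],1).tolist(), 'cam in tool',T.T@(o-s['eef_pos']),'\n',(R@T).round(3))
for n,X in(('lens',(442,-346,6)),('ring',(440.6,-170,40)),('cell',(613,-220,40))):print(n,proj(c,X,True))
E
```

```text
1.975 [ 385.99595966 -128.70168588  230.69764357] [-5.07433899e-04  2.00420459e-03  9.99997844e-01  1.92684644e-04] [-6.11532986e-01  4.90944405e-02  1.81884194e+00 -2.77078437e-04
  1.27470901e+00 -2.17823991e+00]
[[371.6, 0.0, 309.5], [0.0, 371.6, 242.8], [0.0, 0.0, 1.0]] cam in tool [  71.66087204    0.17872518 -144.10593428] 
 [[-0.002  1.     0.001]
 [-0.96  -0.002 -0.281]
 [-0.281 -0.002  0.96 ]]
lens [121.04044899 260.33483461]
ring [267.15680487 271.3548372 ]
cell [233.37974556 406.05098299]
```

View pics/w1.png

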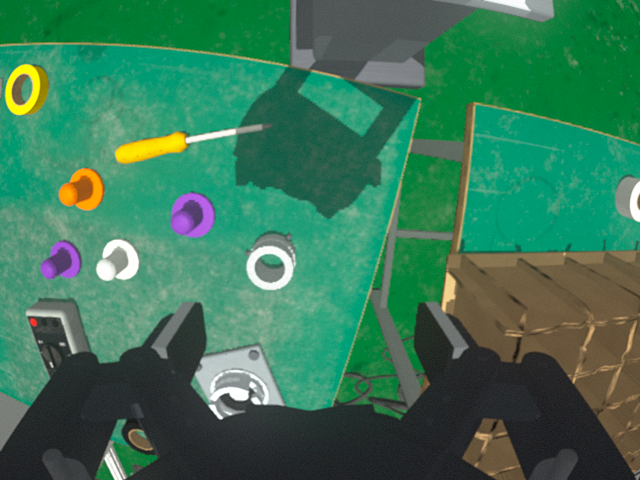

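The wrist view shows the white lens at (118,260), the ring at (270,265) and the cell at (238,390). Next I'll hover over the lens, where it should appear between the fingers.

{"fn": "send_rows", "kwargs": {
  "targets": [0,0,0,-0.187,-0.724,0.46,1,0,0,0,-0.187,-0.724,0.46,1,0,0,0,-0.187,-0.724,0.46,1,0,0,0,-0.187,-0.724,0.46,1,0,0,0,-0.187,-0.724,0.46,1]
}}

```text
time_s: 2.65
eef_pos: [442.6, -343.1, 92.6]
ee_rot: [0.0, -0.001, 1.0, 0.0]
force: [0.7, 0.7, 0.2]
grip_width: 0.999
grip_force: 0.0
```

{"fn": "send_rows", "kwargs": {
  "targets": [0,0,0,0,0,0,1,0,0,0,0,0,0,1]
}}

```text
time_s: 2.9
eef_pos: [442.2, -341.7, 93.7]
ee_rot: [-0.0, -0.001, 1.0, 0.0]
force: [-0.8, -0.6, 0.2]
grip_width: 1.0
grip_force: 0.0
```

```bash
cat >> h.py <<'E'
def fitcirc(c,pts,z,fish=True,r=None):
    P=np.array([ray(c,u,v,z,fish)[:2] for u,v in pts])
    from scipy.optimize import least_squares
    m=P.mean(0)
    f=lambda p: np.hypot(P[:,0]-p[0],P[:,1]-p[1])-p[2]
    s=least_squares(f,[*m,r or 25],loss='soft_l1',f_scale=.5)
    return s.x, np.abs(f(s.x)).mean()
def outer(c,mask,near):
    n,l,st,ce=cv2.connectedComponentsWithStats(mask.astype(np.uint8))
    k=l[int(near[1]),int(near[0])]
    cs,_=cv2.findContours((l==k).astype(np.uint8),cv2.RETR_EXTERNAL,cv2.CHAIN_APPROX_NONE)
    return max(cs,key=len)[:,0,:].astype(float), st[k]
E
python3 - <<'E'
from h import *
s=monitor.sense(); print(s['time_s'],s['eef_pos'],s['ee_rot'])
c=cap('wrist','w2'); p=proj(c,(442,-346,6),True); print(p)
hsv=cv2.cvtColor(c['img'],cv2.COLOR_RGB2HSV)
pts,st=outer(c,(hsv[...,1]<50)&(hsv[...,2]>150),p+[0,-25]); print(st)
print(fitcirc(c,pts,6))
E
```

```text
2.9 [ 442.18469015 -341.73282968   93.71948415] [-2.66932588e-05 -7.49309278e-04  9.99999699e-01  2.00784793e-04]
[303.20593275 248.15309522]
[ 265  211   73   74 4130]
(array([ 441.25590587, -347.58458988,   23.85402185]), np.float64(0.48967780692913426))
```

View pics/w2.png

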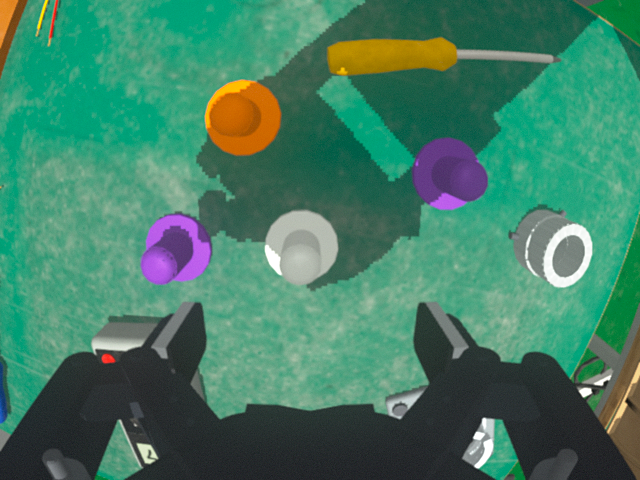

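The lens flange is centred at about (301,247) in the wrist view and fits a 47.7 mm circle. I'll descend with the gripper half open.

{"fn": "send_rows", "kwargs": {
  "targets": [0,0,0,0.015,-0.09,0,0,0,0,0,0,0,0.3,0,0,0,0,0,0,0.3,0,0,0,0,0,0,0,0]
}}

```text
time_s: 3.45
eef_pos: [440.7, -347.9, 57.0]
ee_rot: [-0.0, -0.0, 1.0, 0.001]
force: [0.3, -0.2, 0.2]
grip_width: 0.499
grip_force: 0.0
```

```bash
python3 - <<'E'
from h import *
for i in range(3):
    s=monitor.sense(); c=cap('wrist'); R=np.array(c['R']);o=-R.T@c['t']; T=Rt()
    print(s['time_s'],s['eef_pos'],'cam',o, T.T@(o-s['eef_pos']),s['grip_width'])
hsv=cv2.cvtColor(c['img'],cv2.COLOR_RGB2HSV)
p=proj(c,(441.3,-347.6,6),True)
pts,st=outer(c,(hsv[...,1]<50)&(hsv[...,2]>120),p+[0,-25]); print(p,st)
print(fitcirc(c,pts,6))
q=pts[pts[:,1]<p[1]]; print(fitcirc(c,q,6))
E
```

```text
3.45 [ 440.70617496 -347.92834319   57.03001258] cam [ 369.23129446 -348.16912181  201.24212688] [  71.45975358   -0.22000834 -144.21964375] 0.4989676236184463
3.5 [ 441.07733544 -348.39992437   57.86734283] cam [ 369.45606829 -348.45948051  202.01214176] [  71.50340706   -0.16864599 -144.20321373] 0.500235314631537
3.55 [ 441.29046347 -348.71001373   58.30352724] cam [ 369.57236001 -348.63263992  202.39231103] [ 7.15649347e+01 -7.19956921e-02 -1.44164923e+02] 0.5013959829838776
[311.82301386 266.9327981 ] [ 270  223   86   93 5910]
(array([ 441.14333601, -347.30457812,   24.50926613]), np.float64(1.170475934411478))
(array([ 439.92314981, -347.33151845,   23.75649562]), np.float64(0.18910914442946344))
```

{"fn": "send_rows", "kwargs": {
  "targets": [0,0,0,0.023,0.023,0.18,0,0,0,0,0,0,0.18,0,0,0,0,0,0,0.18,0,0,0,0,0,0,0,0,0,0,0,0,0,0,0]
}}

```text
time_s: 4.22
eef_pos: [439.7, -347.3, 25.0]
ee_rot: [0.0, -0.0, 1.0, -0.0]
force: [0.1, 0.1, -0.3]
grip_width: 0.504
grip_force: 0.0
```

{"fn": "send_rows", "kwargs": {
  "targets": [0,0,0,0,0,0,0,0,0,0,0,0,0,-0.3,0,0,0,0,0,0,-0.6,0,0,0,0,0,0,-0.6,0,0,0,0,0,0,-0.6],
  "newtons": 20
}}

```text
time_s: 4.85
eef_pos: [439.7, -347.3, 25.2]
ee_rot: [0.0, -0.0, 1.0, -0.0]
force: [-1.3, 0.3, 4.9]
grip_width: 0.266
grip_force: 19.8
```

```bash
python3 - <<'E'
from h import *
c=cap('wrist','w3');s=monitor.sense(); print(s['eef_pos'],s['grip_width'],s['grip_force'],s['force'])
E
```

```text
[ 439.71295435 -347.27919275   25.17971025] 0.2712276734197911 19.78777932246885 [-1.27730173  0.60762462  4.94811294]
```

{"fn": "send_rows", "kwargs": {
  "targets": [0,0,0,0,0,-0.2,-0.6,0,0,0,0,0,-0.4,-0.6,0,0,0,0,0,-0.4,-0.6,0,0,0,-0.28,0.2,-0.4,-0.6,0,0,0,-0.4,0.29,-0.32,-0.6]
}}

```text
time_s: 5.52
eef_pos: [480.7, -317.8, 129.7]
ee_rot: [0.0, 0.001, 1.0, -0.0]
force: [-0.0, -0.3, -0.8]
grip_width: 0.269
grip_force: 19.7
```

{"fn": "send_rows", "kwargs": {
  "targets": [0,0,0,-0.55,0.41,0,-0.6,0,0,0,-0.55,0.41,0,-0.6,0,0,0,-0.55,0.41,0,-0.6,0,0,0,-0.36,0.26,0,-0.6,0,0,0,-0.2,0.15,0,-0.6]
}}

```text
time_s: 6.15
eef_pos: [613.7, -218.4, 128.2]
ee_rot: [-0.0, -0.001, 1.0, 0.0]
force: [-0.4, -0.2, -0.3]
grip_width: 0.269
grip_force: 19.7
```

{"fn": "send_rows", "kwargs": {
  "targets": [0,0,0,0,0,0,-0.6,0,0,0,0,0,0,-0.6,0,0,0,0,0,0,-0.6]
}}

```text
time_s: 6.52
eef_pos: [612.4, -220.1, 128.3]
ee_rot: [-0.0, 0.0, 1.0, -0.0]
force: [0.0, -1.2, -1.1]
grip_width: 0.267
grip_force: 19.7
```

```bash
python3 - <<'E'
from h import *
import pickle
c=cap('wrist','w4');s=monitor.sense(); print(s['time_s'],s['eef_pos'],s['grip_width'],s['grip_force'],s['force'],s['joints'])
pickle.dump((c,s['eef_pos']),open('w4.pkl','wb'))
p=proj(c,(613,-219.7,40),True);print(p)
im=c['img'][:,:,::-1]; u,v=int(p[0]),int(p[1])
cv2.imwrite('pics/w4c.png',cv2.resize(im[v-90:v+90,u-120:u+120],(800,600),interpolation=cv2.INTER_CUBIC)); print(u-120,v-90)
E
```

```text
6.575 [ 612.50556864 -219.97164554  128.24560176] 0.2699923781835919 19.74688763519225 [ 0.21938413  0.48754518 -0.2902783 ] [-5.24424266e-01  6.75634326e-01  1.21016072e+00 -8.08200194e-05
  1.25582981e+00 -2.09443027e+00]
[310.33355405 249.03780322]
190 159
```

View pics/w4c.png

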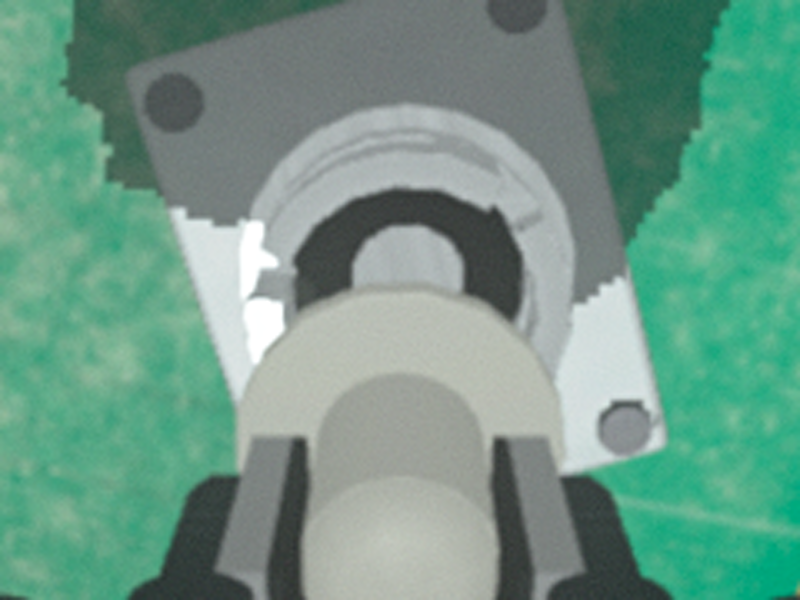

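The crop shows the cell rim with a slot at crop (520,210) on the upper right and another at (272,285) on the left. The held lens covers the lower half. I'll fit the rim centre by edge strength.

```bash
cat > fit.py <<'E'
from h import *
import pickle
def lensfit():
    # upper-half flange refit from table pictures, camera pose rebuilt from tool pose
    pass
def grad(img):
    L=cv2.GaussianBlur(img.astype(np.float32).max(2) if 0 else cv2.cvtColor(img,cv2.COLOR_RGB2GRAY).astype(np.float32),(0,0),0.8)
    return cv2.Sobel(L,cv2.CV_32F,1,0),cv2.Sobel(L,cv2.CV_32F,0,1)
def score(c,G,cx,cy,r,z,angs,fish=True):
    X=np.array([[cx+r*np.cos(a),cy+r*np.sin(a),z] for a in angs]); p=np.array([proj(c,x,fish) for x in X])
    t=np.roll(p,-1,0)-np.roll(p,1,0); t[0]=p[1]-p[0]; t[-1]=p[-1]-p[-2]
    n=np.c_[t[:,1],-t[:,0]]; n/=np.linalg.norm(n,axis=1)[:,None]
    g=[cv2.remap(k,p[:,0].astype(np.float32)[None],p[:,1].astype(np.float32)[None],cv2.INTER_LINEAR)[0] for k in G]
    return np.mean(np.minimum(np.abs(g[0]*n[:,0]+g[1]*n[:,1]),60))
def search(c,x0,y0,r,z,angs,w=5,st=.4,fish=True):
    G=grad(c['img']); k=np.arange(-w,w+.01,st)
    S=np.array([[score(c,G,x0+a,y0+b,r,z,angs,fish) for b in k] for a in k])
    i,j=np.unravel_index(S.argmax(),S.shape); return x0+k[i],y0+k[j],S.max(),np.median(S)
E
python3 - <<'E'
from fit import *
c,e=pickle.load(open('w4.pkl','rb'))
up=np.radians(np.arange(110,251,3))   # toward -x, visible side
for n,r,z in(('outer40',32,40),('inner40',25,40),('base8',32,8),('flangeheld',24,128.2-25.2+6)):
    print(n,np.round(search(c,613 if n[0]!='f' else 612.5,-219.7,r,z,up),1))
d=pickle.load(open('c0.pkl','rb'))['top']; al=np.radians(np.arange(0,360,4))
print('top outer40',np.round(search(d,613,-219.7,32,40,al,fish=False),1)); print('top inner40',np.round(search(d,613,-219.7,25,40,al,fish=False),1))
print('top flange',np.round(search(d,441,-347,24,6,al,fish=False),1),'topring',np.round(search(d,441,-170,22,40,al,fish=False),1),np.round(search(d,441,-170,15,40,al,fish=False),1))
# overlay
im=c['img'][:,:,::-1].copy(); im=cv2.resize(im[159:339,190:430],(800,600),interpolation=cv2.INTER_CUBIC)
for (x,y,r,z,col) in((613,-219.7,32,40,(0,0,255)),(613,-219.7,25,40,(255,0,0)),(613,-219.7,32,8,(0,255,255)),(e[0],e[1],24,e[2]-19.2,(255,0,255))):
    for a in np.radians(np.arange(0,360,4)):
        p=(proj(c,(x+r*np.cos(a),y+r*np.sin(a),z),True)-[190,159])*10/3; cv2.circle(im,tuple(int(k) for k in p+1.6),2,col,-1)
cv2.imwrite('pics/ov1.png',im)
E
```

```text
outer40 [ 615.2 -217.9   40.9   27.9]
inner40 [ 614.  -218.7   60.    26.1]
base8 [ 609.6 -219.1   53.9   29.7]
flangeheld [ 614.3 -220.3   56.9   22.8]
top outer40 [ 608.8 -214.7   55.2   49. ]
top inner40 [ 615.2 -217.9   60.    54.8]
top flange [ 440.  -346.4   60.    54.4] topring [ 437.6 -168.6   60.    54.4] [ 437.2 -167.4   60.    50.7]
```

View pics/ov1.png

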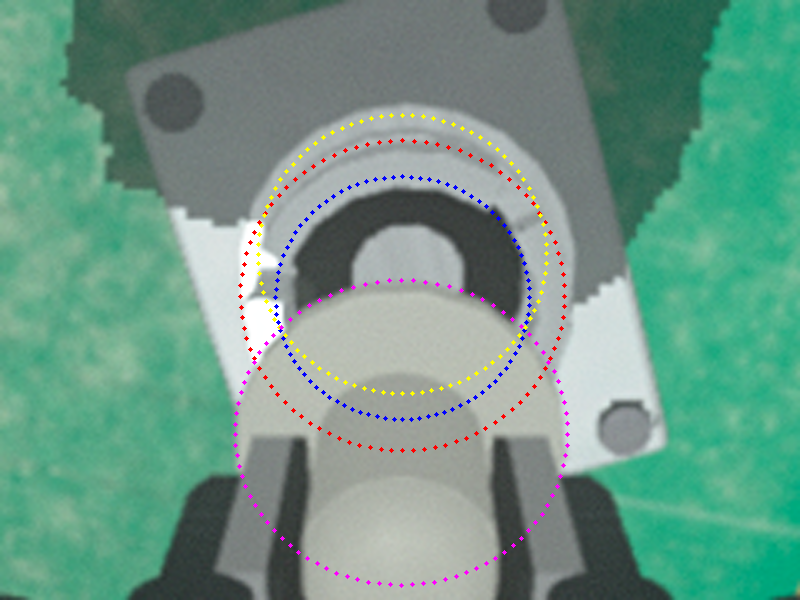

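{"fn": "send_rows", "kwargs": {
  "targets": [0,0,0,-0.25,0,-0.1,-0.6,0,0,0,-0.25,0,-0.1,-0.6,0,0,0,-0.25,0,-0.1,-0.6,0,0,0,0,0,0,-0.6,0,0,0,0,0,0,-0.6]
}}

```text
time_s: 7.2
eef_pos: [657.3, -219.5, 145.7]
ee_rot: [-0.0, 0.0, 1.0, 0.0]
force: [-0.0, 0.3, -0.4]
grip_width: 0.268
grip_force: 19.7
```

```bash
python3 - <<'E'
from fit import *
c=cap('wrist');s=monitor.sense(); e=s['eef_pos']; print(e); pickle.dump((c,e),open('w5.pkl','wb'))
im=c['img'][:,:,::-1]; p=proj(c,(614.8,-218.2,40),True); u,v=int(p[0])-80,int(p[1])-60; print(p,u,v)
im=cv2.resize(im[v:v+120,u:u+160],(800,600),interpolation=cv2.INTER_CUBIC)
for (x,y,r,z,col) in((614.8,-218.2,32,40,(0,0,255)),(614.8,-218.2,25,40,(255,0,0))):
    for a in np.radians(np.arange(0,360,10)):
        q=(proj(c,(x+r*np.cos(a),y+r*np.sin(a),z),True)-[u,v])*5; cv2.circle(im,tuple(int(k) for k in q+2.5),2,col,-1)
cv2.imwrite('pics/w5c.png',im)
E
```

```text
[ 657.30117151 -219.44846802  145.77666152]
[311.55267514 180.32374202] 231 120
```

View pics/w5c.png

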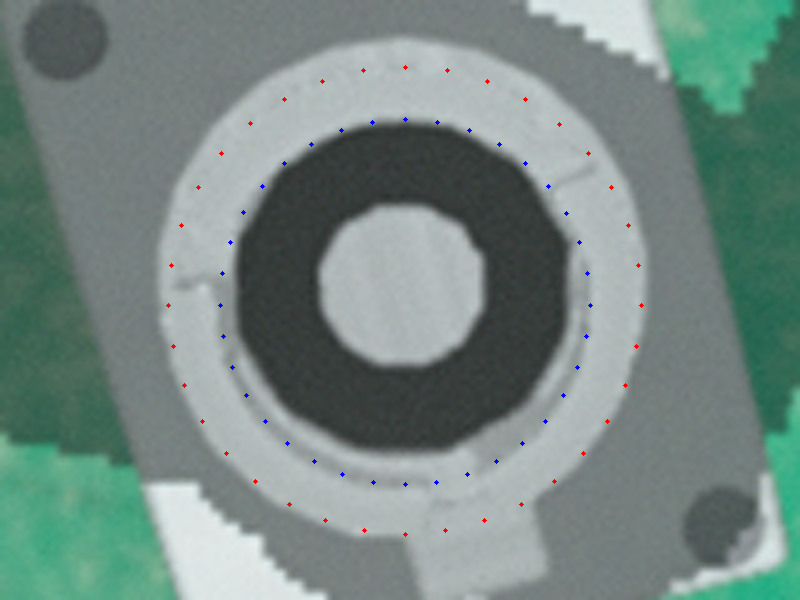

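The picture shows the whole cell: seat hole centred at crop (402,285), dark seat edges at 238/567 horizontally and 452 at the bottom, and the boss at crop (478,545). The slots are near (575,175), (195,283) and (455,480). The rim overlay matches.

```bash
python3 - <<'E'
from fit import *
c,e=pickle.load(open('w5.pkl','rb')); g=cv2.cvtColor(c['img'],cv2.COLOR_RGB2GRAY)
big=cv2.resize(g[120:240,231:391],None,fx=5,fy=5,interpolation=cv2.INTER_CUBIC)
dark=(big<105).astype(np.uint8)
n,l,st,ce=cv2.connectedComponentsWithStats(dark); k=l[287,280]; m=(l==k).astype(np.uint8)
cs,h=cv2.findContours(m,cv2.RETR_CCOMP,cv2.CHAIN_APPROX_NONE)
cs=sorted(cs,key=len)[::-1][:2]
f=lambda P:(P-2)/5+[231,120]
out=cs[0][:,0].astype(float); hole=cs[1][:,0].astype(float)
print('hole z16.5',fitcirc(c,f(hole[::4]),16.5,r=12),'z8',fitcirc(c,f(hole[::4]),8,r=12)[0])
lo=out[(out[:,1]>300)]; up=out[out[:,1]<200]
print('seat outer lower',fitcirc(c,f(lo[::4]),16.5)); print('bore top edge',fitcirc(c,f(up[::4]),40))
for n,P in(('boss',(478,545)),('s1',(575,175)),('s2',(195,283)),('s3',(455,480))):
    w=ray(c,*f(np.array(P,float)),40,True); print(n,w,np.degrees(np.arctan2(w[1]+218.2,w[0]-614.8)))
# wrist estimates: flange held
c4,e4=pickle.load(open('w4.pkl','rb'))
def ff(c,e):
    g=c['img'].astype(int); cx=proj(c,(e[0]-15,e[1],e[2]-19.2),True)
    G=grad(c['img']); up=np.radians(np.arange(120,241,3)); best=max((np.mean(0)+score(c,G,e[0]+a,e[1]+b,24,e[2]-19.2,up),a,b) for a in np.arange(-3,3.1,.2) for b in np.arange(-3,3.1,.2)); return best
print('held flange rel TCP',ff(c4,e4),ff(c,e))
E
```

```text
hole z16.5 (array([ 614.81353905, -218.51958616,   12.35743369]), np.float64(0.13160137159976737)) z8 [ 615.71515122 -218.48800662   12.74152883]
seat outer lower (array([ 615.09120294, -218.50752549,   24.71484883]), np.float64(0.17799262938959337))
bore top edge (array([ 613.08479164, -218.5987702 ,   22.7364196 ]), np.float64(0.09983739550651068))
boss [ 648.3922807  -208.01714368   40.        ] 16.863674577152697
s1 [ 597.2069015  -195.42942672   40.        ] 127.69054658098568
s2 [ 611.80744306 -246.5143555    40.        ] -96.03321853799876
s3 [ 639.17822592 -211.27879465   40.        ] 15.849738087456194
held flange rel TCP (np.float64(58.50976217749872), np.float64(1.600000000000004), np.float64(-0.799999999999998)) (np.float64(59.66335874345621), np.float64(1.8000000000000043), np.float64(0.20000000000000284))
```

```bash
cat >> fit.py <<'E'
def edgefit(c,x0,y0,r,z,angs,win=4):
    g=cv2.GaussianBlur(c['img'].astype(np.float32),(0,0),.7); P=[]
    k=np.arange(-win,win+.01,.1)
    for a in angs:
        p=np.array([proj(c,(x0+(r+d)*np.cos(a),y0+(r+d)*np.sin(a),z),True) for d in k],np.float32)
        v=cv2.remap(g,p[:,0][None].copy(),p[:,1][None].copy(),cv2.INTER_LINEAR)[0]
        s=np.abs(v[8:]-v[:-8]).sum(1); i=s.argmax()
        if s[i]>40: P.append(p[i+4])
    return np.array(P)
E
python3 - <<'E'
from fit import *
for f in('w4.pkl','w5.pkl'):
    c,e=pickle.load(open(f,'rb'))
    P=edgefit(c,e[0]+.8,e[1],24,e[2]-19.2,np.radians(np.arange(100,261,4)))
    for dz in(-19.2,-22,-25): 
        s,r=fitcirc(c,P,e[2]+dz); print(f,len(P),dz,np.round(s[:2]-e[:2],2),round(s[2],2),round(r,2))
E
```

```text
w4.pkl 39 -19.2 [ 1.32 -0.25] 24.39 0.66
w4.pkl 39 -22 [ 2.57 -0.25] 24.8 0.67
w4.pkl 39 -25 [ 3.91 -0.26] 25.25 0.68
w5.pkl 41 -19.2 [-1.76 -0.28] 22.82 0.93
w5.pkl 41 -22 [-0.56 -0.28] 23.21 0.95
w5.pkl 41 -25 [ 0.72 -0.28] 23.63 0.97
```

{"fn": "send_rows", "kwargs": {
  "targets": [0,0,0,0.25,0.01,0.1,-0.6,0,0,0,0.25,0.01,0.3,-0.6,0,0,0,0.21,0,0.4,-0.6,0,0,0,0,0,0.33,-0.6,0,0,0,0,0,0,-0.6]
}}

```text
time_s: 7.88
eef_pos: [614.2, -217.9, 77.0]
ee_rot: [-0.001, 0.0, 1.0, 0.001]
force: [-0.3, -0.9, 0.3]
grip_width: 0.268
grip_force: 19.8
```

{"fn": "send_rows", "kwargs": {
  "targets": [0,0,0,0,0,0,-0.6,0,0,0,0,0,0,-0.6]
}}

```text
time_s: 8.12
eef_pos: [615.8, -218.3, 79.3]
ee_rot: [0.001, -0.0, 1.0, -0.0]
force: [-0.6, -0.3, 0.2]
grip_width: 0.269
grip_force: 19.8
```

{"fn": "send_rows", "kwargs": {
  "targets": [0,0,0,0,0,0,-0.6,0,0,0,0,0,0,-0.6,0,0,0,0,0,0,-0.6]
}}

```text
time_s: 8.5
eef_pos: [615.4, -218.1, 78.3]
ee_rot: [0.0, -0.0, 1.0, -0.0]
force: [-0.4, -0.5, -0.4]
grip_width: 0.268
grip_force: 19.8
```

```bash
python3 - <<'E'
from fit import *
for i in range(2):
    c=cap('wrist'); print(monitor.sense()['eef_pos'])
e=monitor.sense()['eef_pos']
# direct relative check: flange upper-half and rim edges in same picture
P=edgefit(c,e[0],e[1],24,e[2]-19.2,np.radians(np.arange(120,241,4)),3); s,r=fitcirc(c,P,e[2]-19.2); print('flange',len(P),s,r)
P=edgefit(c,614.9,-218.5,25,40,np.radians(np.arange(100,261,4)),2); s,r=fitcirc(c,P,40); print('bore',len(P),s,r)
cv2.imwrite('pics/w6.png',c['img'][:,:,::-1]); pickle.dump((c,e),open('w6.pkl','wb'))
E
```

```text
[ 615.39463559 -218.10420578   78.33887431]
[ 615.38642324 -218.13007019   78.30999174]
flange 31 [ 613.76075498 -218.20755646   22.39639913] 0.23790433801619326
bore 39 [ 614.89449164 -218.24391509   24.77771209] 0.38639313074071385
```

{"fn": "send_rows", "kwargs": {
  "targets": [0,0,0,0.008,0,0.1,-0.6,0,0,0,0,0,0.1,-0.6,0,0,0,0,0,0.06,-0.6,0,0,0,0,0,0.03,-0.6,0,0,0,0,0,0.03,-0.6]
}}

```text
time_s: 9.22
eef_pos: [615.0, -218.1, 59.1]
ee_rot: [0.0, -0.0, 1.0, -0.0]
force: [-0.5, 0.8, -1.0]
grip_width: 0.272
grip_force: 19.7
```

{"fn": "send_rows", "kwargs": {
  "targets": [0,0,0,0,0,0.08,-0.6,0,0,0,0,0,0.08,-0.6,0,0,0,0,0,0.05,-0.6,0,0,0,0,0,0.02,-0.6,0,0,0,0,0,0.02,-0.6]
}}

```text
time_s: 9.85
eef_pos: [614.9, -218.1, 44.1]
ee_rot: [0.0, -0.0, 1.0, -0.0]
force: [0.2, 0.1, -0.1]
grip_width: 0.272
grip_force: 19.7
```

{"fn": "send_rows", "kwargs": {
  "targets": [0,0,0,0,0,0.02,-0.6,0,0,0,0,0,0.01,-0.6,0,0,0,0,0,0.01,-0.6,0,0,0,0,0,0,-0.6]
}}

```text
time_s: 10.35
eef_pos: [614.9, -218.1, 41.9]
ee_rot: [0.0, -0.0, 1.0, -0.0]
force: [-1.6, 0.3, 1.8]
grip_width: 0.267
grip_force: 19.9
```

{"fn": "send_rows", "kwargs": {
  "targets": [0,0,0,0,0,0.006,-0.6,0,0,0,0,0,0,-0.35,0,0,0,0,0,0,-0.2,0,0,0,0,0,0,0,0,0,0,0,0,0,0]
}}

```text
time_s: 10.98
eef_pos: [614.9, -218.1, 41.3]
ee_rot: [-0.0, -0.0, 1.0, -0.0]
force: [0.0, -1.2, -0.6]
grip_width: 0.503
grip_force: 0.0
```

{"fn": "send_rows", "kwargs": {
  "targets": [0,0,0,0,0,-0.2,0,0,0,0,0,0,-0.4,0,0,0,0,0,0,-0.5,0,0,0,0,-0.5,0,-0.5,1,0,0,0,-0.25,0,0,1]
}}

```text
time_s: 11.6
eef_pos: [661.9, -218.5, 141.5]
ee_rot: [0.003, -0.0, 1.0, -0.001]
force: [-0.6, -0.7, -0.0]
grip_width: 0.902
grip_force: 0.0
```

{"fn": "send_rows", "kwargs": {
  "targets": [0,0,0,0,0,0,1,0,0,0,0,0,0,1,0,0,0,0,0,0,1]
}}

```text
time_s: 11.98
eef_pos: [659.4, -218.2, 137.3]
ee_rot: [-0.0, 0.0, 1.0, 0.0]
force: [-0.8, 0.5, -0.2]
grip_width: 0.998
grip_force: 0.0
```

```bash
python3 - <<'E'
from fit import *
c=cap('wrist','w7'); e=monitor.sense()['eef_pos'];pickle.dump((c,e),open('w7.pkl','wb')); print(e)
P=edgefit(c,614.9,-218.2,12,54,np.radians(np.arange(0,360,6)),3); print(len(P),fitcirc(c,P,56,r=12))
P=edgefit(c,614.9,-218.2,24,22.5,np.radians(np.arange(-90,91,6)),1.8); print(len(P),fitcirc(c,P,22.5))
for z,r,n in((22.5,24,'flange'),(40,25,'bore'),(40,32,'outer')):print(n,[np.round(proj(c,(614.9+r*a,-218.2+r*b,z),True)).tolist() for a,b in((1,0),(-1,0),(0,1),(0,-1))])
g=cv2.cvtColor(c['img'],cv2.COLOR_RGB2GRAY); p=proj(c,(614.9,-218.2,40),True).astype(int)
print(p); print(g[p[1]-62:p[1]+70:3,p[0]]); print(g[p[1]+12,p[0]-60:p[0]+60:3])
E
```

```text
[ 659.47125168 -218.19384257  137.37476263]
10 (array([ 612.42615754, -218.2973046 ,   10.42107153]), np.float64(0.09449173961457351))
7 (array([ 616.77063038, -218.31266406,   23.19479973]), np.float64(0.05030159285622306))
flange [[310.0, 210.0], [310.0, 142.0], [344.0, 176.0], [275.0, 176.0]]
bore [[310.0, 216.0], [310.0, 140.0], [348.0, 179.0], [271.0, 179.0]]
outer [[310.0, 226.0], [310.0, 130.0], [359.0, 179.0], [261.0, 179.0]]
[309 178]
[113 116 112 172 175 170 171 175 169  82 183 178 178 181 179 158 156 166
 176 182 182 183 179 174 173 170 170 169 158 170 175 175 170 145 170 171
 165 140 116 120 118 155 211 210]
[110 116 118 116 132 168 169 174 139 152 169 178 175 175 165 158 167 173
 174 173 174 172 172 169 168 164 159 174 173 174 177 157 138 176 168 169
 133 110 115 113]
```

The contact height (41.9 - 25.2 = 16.7 mm) shows the lens is on the seat. Next I'll look at the ring from straight above.

{"fn": "send_rows", "kwargs": {
  "targets": [0,0,0,0.614,0.2,0.155,1,0,0,0,0.614,0.2,0.155,1,0,0,0,0.614,0.2,0.155,1,0,0,0,0.614,0.2,0.155,1,0,0,0,0,0,0,1]
}}

```text
time_s: 12.65
eef_pos: [510.3, -169.2, 99.7]
ee_rot: [-0.001, 0.0, 1.0, 0.001]
force: [1.1, -0.1, -0.3]
grip_width: 0.996
grip_force: 0.0
```

{"fn": "send_rows", "kwargs": {
  "targets": [0,0,0,0,0,0,1,0,0,0,0,0,0,1,0,0,0,0,0,0,1]
}}

```text
time_s: 13.02
eef_pos: [513.0, -170.4, 100.1]
ee_rot: [0.0, -0.0, 1.0, -0.0]
force: [-0.4, 0.5, -0.5]
grip_width: 0.999
grip_force: 0.0
```

```bash
python3 - <<'E'
from fit import *
c=cap('wrist','w8'); e=monitor.sense()['eef_pos'];pickle.dump((c,e),open('w8.pkl','wb')); print(e)
al=np.radians(np.arange(0,360,5))
x,y=439,-169
for r in(22,15):
    P=edgefit(c,x,y,r,40,al,4); print(r,len(P),fitcirc(c,P,40,r=r))
s,_=fitcirc(c,edgefit(c,x,y,15,40,al,4),40,r=15)
def polar(c,x,y,z,r0,r1,n=40):
    A=np.radians(np.arange(0,360,.45)); Rr=np.linspace(r1,r0,n)
    p=np.array([[proj(c,(x+r*np.cos(a),y+r*np.sin(a),z),True) for a in A] for r in Rr],np.float32)
    return cv2.remap(c['img'],p[...,0],p[...,1],cv2.INTER_CUBIC)
c5=pickle.load(open('w5.pkl','rb'))[0]
rp=polar(c,s[0],s[1],4,22,34); cp=polar(c5,614.9,-218.3,40,23,37)
st=lambda im:cv2.resize(im,(800,120),interpolation=cv2.INTER_CUBIC)
u,v=proj(c,(s[0],s[1],20),True).astype(int)
cr=cv2.resize(c['img'][v-45:v+45,u-60:u+60],(480,360),interpolation=cv2.INTER_CUBIC)
bot=np.zeros((360,800,3),np.uint8); bot[:,:480]=cr
u5,v5=proj(c5,(614.9,-218.3,40),True).astype(int)
bot[:320,480:]=cv2.resize(c5['img'][v5-55:v5+55,u5-55:u5+55],(320,320),interpolation=cv2.INTER_CUBIC)
im=np.vstack([st(rp),st(cp),bot])
for k in range(0,360,30): cv2.line(im,(int(k/.45),0),(int(k/.45),8),(255,0,0),1);cv2.line(im,(int(k/.45),120),(int(k/.45),128),(255,0,0),1)
cv2.imwrite('pics/comp.png',im[:,:,::-1])
E
```

```text
[ 512.90295063 -170.29330151  100.1104299 ]
22 72 (array([ 436.81312241, -168.18390402,   22.50926962]), np.float64(0.15403057147845145))
15 72 (array([ 435.92037697, -168.21177118,   14.29048781]), np.float64(0.5594125833098874))
```

View pics/comp.png

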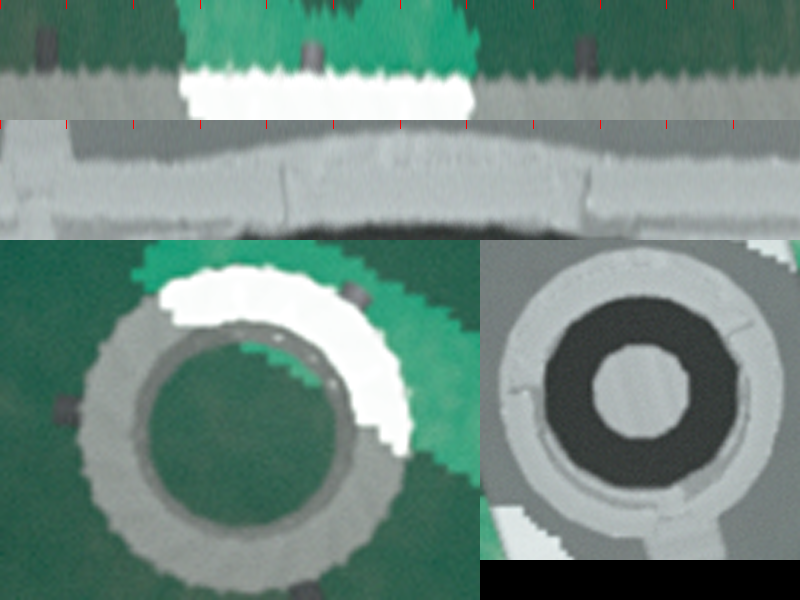

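The picture shows the ring pins at polar px 46, 313 and 586, which gives pin yaw ≈ 21.8° (mod 120). In the second strip the boss spans px 5–72 and the slot edges are at 285 and 585, which puts the entry at ≈ 16°. The ring therefore needs only about 5.5° clockwise. Now I'll hover over it and refine.

{"fn": "send_rows", "kwargs": {
  "targets": [0,0,0,0.4,0.01,-0.06,1,0,0,0,0.45,0.01,-0.06,1,0,0,0,0.3,0.01,-0.05,1,0,0,0,0.12,0.005,0,1,0,0,0,0,0,0,1]
}}

```text
time_s: 13.7
eef_pos: [436.5, -168.2, 110.4]
ee_rot: [0.0, -0.0, 1.0, -0.0]
force: [-0.1, 0.6, 0.3]
grip_width: 0.995
grip_force: 0.0
```

{"fn": "send_rows", "kwargs": {
  "targets": [0,0,0,0,0,0,1,0,0,0,0,0,0,1,0,0,0,0,0,0,1]
}}

```text
time_s: 14.08
eef_pos: [436.5, -168.0, 110.2]
ee_rot: [-0.0, -0.0, 1.0, 0.0]
force: [-1.0, -0.2, -0.6]
grip_width: 1.004
grip_force: 0.0
```

```bash
python3 - <<'E'
from fit import *
c=cap('wrist','w9'); e=monitor.sense()['eef_pos'];pickle.dump((c,e),open('w9.pkl','wb')); print(e)
for al in(np.radians(np.arange(0,360,5)),np.radians(np.arange(60,301,5))):
    P=edgefit(c,436.8,-168.2,22,40,al,3); print(len(P),fitcirc(c,P,40,r=22))
P=edgefit(c,436.8,-168.2,15,40,np.radians(np.arange(0,360,5)),2); print(len(P),fitcirc(c,P,40,r=15))
c=pickle.load(open('w8.pkl','rb'))[0]; P=edgefit(c,436.8,-168.2,15,40,np.radians(np.arange(0,360,5)),2); print(len(P),fitcirc(c,P,40,r=15))
E
```

```text
[ 436.48241977 -168.05902165  110.28024856]
47 (array([ 436.37383438, -168.54255095,   23.11321442]), np.float64(0.5088325060358366))
28 (array([ 435.33363718, -168.47941545,   23.05454452]), np.float64(0.4818039649365356))
52 (array([ 437.3295637 , -168.300669  ,   15.09450564]), np.float64(0.1996716160834079))
72 (array([ 435.94892743, -168.11284091,   14.4365699 ]), np.float64(0.42415680262721894))
```

{"fn": "send_rows", "kwargs": {
  "targets": [0,0,0,-0.008,-0.003,0.4,1,0,0,0,0,0,0.5,1,0,0,0,0,0,0.4,1,0,0,0,0,0,0.2,1,0,0,0,0,0,0.03,1]
}}

```text
time_s: 14.75
eef_pos: [436.8, -168.2, 18.3]
ee_rot: [-0.0, -0.0, 1.0, 0.0]
force: [-0.2, 0.8, -0.1]
grip_width: 0.998
grip_force: 0.0
```

{"fn": "send_rows", "kwargs": {
  "targets": [0,0,0,0,0,0,1,0,0,0,0,0,0,1,0,0,0,0,0,0,0.2]
}}

```text
time_s: 15.12
eef_pos: [437.0, -168.4, 19.0]
ee_rot: [0.0, -0.0, 1.0, -0.0]
force: [-0.7, -0.7, -0.5]
grip_width: 0.817
grip_force: 0.0
```

{"fn": "send_rows", "kwargs": {
  "targets": [0,0,0,0,0,0,0.2,0,0,0,0,0,0,0,0,0,0,0,0,0,-0.2,0,0,0,0,0,0,-0.2,0,0,0,0,0,0,-0.2],
  "newtons": 40
}}

```text
time_s: 15.75
eef_pos: [436.9, -168.2, 19.0]
ee_rot: [0.0, -0.0, 1.0, -0.0]
force: [-1.0, 1.0, 6.6]
grip_width: 0.505
grip_force: 39.6
```

{"fn": "send_rows", "kwargs": {
  "targets": [0,0,0,0,0,-0.2,-0.2,0,0,0,0,0,-0.5,-0.2,0,0,0,-0.2,-0.06,-0.5,-0.2,0,0,0,-0.5,-0.14,-0.067,-0.2,0,0,0,-0.6,-0.17,0,-0.2]
}}

```text
time_s: 16.38
eef_pos: [515.8, -190.8, 96.0]
ee_rot: [0.001, -0.0, 1.0, -0.0]
force: [0.7, -0.5, -1.0]
grip_width: 0.503
grip_force: 41.1
```

{"fn": "send_rows", "kwargs": {
  "targets": [0,0,0,-0.6,-0.17,0,-0.2,0,0,0,-0.6,-0.17,0,-0.2,0,0,0,-0.35,-0.09,0,-0.2,0,0,0,-0.117,-0.033,0,-0.2,0,0,5.5,0,0,0,-0.2]
}}

```text
time_s: 17.0
eef_pos: [614.6, -218.1, 94.7]
ee_rot: [-0.0, 0.049, 0.999, 0.0]
force: [0.4, 0.0, -0.3]
grip_width: 0.508
grip_force: 41.0
```

{"fn": "send_rows", "kwargs": {
  "targets": [0,0,0,0,0,0,-0.2,0,0,0,0,0,0,-0.2,0,0,0,0,0,0,-0.2,0,0,0,0,0,0,-0.2]
}}

```text
time_s: 17.5
eef_pos: [614.8, -218.2, 94.6]
ee_rot: [0.0, 0.048, 0.999, -0.0]
force: [0.1, 0.1, -1.1]
grip_width: 0.502
grip_force: 41.0
```

```bash
python3 - <<'E'
from fit import *
c=cap('wrist','w10'); s=monitor.sense(); e=s['eef_pos'];pickle.dump((c,e),open('w10.pkl','wb')); print(s)
P=edgefit(c,e[0],e[1],15,e[2]+21,np.radians(np.arange(0,360,5)),2); print(len(P),fitcirc(c,P,e[2]+21,r=15)); 
P=edgefit(c,e[0],e[1],22,e[2]+21,np.radians(np.arange(110,251,5)),2); print(len(P),fitcirc(c,P,e[2]+21,r=22))
# pins visible toward -x (camera side): predicted pixels of pin tips at angles 16.3+120k
for a in(16.3,136.3,256.3):
    k=np.radians(a); print(a,[np.round(proj(c,(e[0]+r*np.cos(k),e[1]+r*np.sin(k),e[2]-15),True),1).tolist() for r in(24,30)])
E
```

```text
{'time_s': 17.55, 'joints': array([-5.20243298e-01,  7.12974453e-01,  1.23697688e+00,  9.19705266e-06,
        1.19157634e+00, -1.99567734e+00]), 'dq': array([-0.00030272,  0.00277934, -0.00249995,  0.00066829,  0.00047533,
        0.00347304]), 'tau': array([-6.37098987e-03, -5.75748074e+01, -2.48491842e+01, -6.04524903e-04,
        1.10154218e-03, -7.47047161e-03]), 'eef_pos': array([ 614.81308985, -218.18187425,   94.63355491]), 'ee_rot': array([ 3.08722769e-05,  4.76647783e-02,  9.98863388e-01, -1.09840289e-05]), 'force': array([ 0.17304536, -0.49326966, -0.79444221]), 'wrist_torque': array([-0.03669246, -0.03071955,  0.008633  ]), 'grip_force': 41.04323599487543, 'grip_width': 0.5004598913243195}
51 (array([ 615.55250074, -218.35787039,   15.31823364]), np.float64(0.14707474202732554))
18 (array([ 617.61786354, -218.42346959,   24.21892232]), np.float64(0.3856117524845675))
16.3 [[327.9, 335.2], [332.1, 344.7]]
136.3 [[342.7, 256.1], [351.2, 246.1]]
256.3 [[259.0, 287.3], [246.4, 285.5]]
```

{"fn": "send_rows", "kwargs": {
  "targets": [0,0,0,0.005,0,0.15,-0.2,0,0,0,0,0,0.15,-0.2,0,0,0,0,0,0.13,-0.2,0,0,0,0,0,0.08,-0.2,0,0,0,0,0,0.02,-0.2]
}}

```text
time_s: 18.18
eef_pos: [614.5, -218.1, 62.4]
ee_rot: [-0.0, 0.048, 0.999, 0.0]
force: [-0.4, 0.6, -1.1]
grip_width: 0.504
grip_force: 41.0
```

{"fn": "send_rows", "kwargs": {
  "targets": [0,0,0,0,0,0.04,-0.2,0,0,0,0,0,0.04,-0.2,0,0,0,0,0,0.03,-0.2,0,0,0,0,0,0.02,-0.2]
}}

```text
time_s: 18.68
eef_pos: [614.5, -218.1, 54.9]
ee_rot: [-0.0, 0.048, 0.999, -0.0]
force: [-0.2, -0.9, -0.7]
grip_width: 0.505
grip_force: 41.0
```

Below 57.5 mm with no contact force, so the pins are in the slots. I'll carry on down gently.

{"fn": "send_rows", "kwargs": {
  "targets": [0,0,0,0,0,0.05,-0.2,0,0,0,0,0,0.05,-0.2,0,0,0,0,0,0.05,-0.2,0,0,0,0,0,0.02,-0.2,0,0,0,0,0,0.02,-0.2]
}}

```text
time_s: 19.3
eef_pos: [614.6, -218.2, 43.5]
ee_rot: [0.0, 0.048, 0.999, -0.0]
force: [0.7, -0.1, -1.3]
grip_width: 0.503
grip_force: 41.0
```

{"fn": "send_rows", "kwargs": {
  "targets": [0,0,0,0,0,0.01,-0.2,0,0,0,0,0,0.01,-0.2,0,0,0,0,0,0,-0.2]
}}

```text
time_s: 19.68
eef_pos: [614.6, -218.2, 42.4]
ee_rot: [0.0, 0.048, 0.999, -0.0]
force: [0.1, -0.3, -1.4]
grip_width: 0.506
grip_force: 41.0
```

{"fn": "send_rows", "kwargs": {
  "targets": [0,0,0,0,0,0.008,-0.2,0,0,0,0,0,0,-0.2]
}}

```text
time_s: 19.92
eef_pos: [614.5, -218.1, 41.9]
ee_rot: [-0.0, 0.048, 0.999, 0.0]
force: [-0.2, -0.8, -1.1]
grip_width: 0.506
grip_force: 41.0
```

{"fn": "send_rows", "kwargs": {
  "targets": [0,0,0,0,0,0.01,-0.2,0,0,0,0,0,0,-0.2]
}}

```text
time_s: 20.18
eef_pos: [614.6, -218.2, 41.7]
ee_rot: [0.0, 0.048, 0.999, -0.0]
force: [-2.5, 1.5, 4.1]
grip_width: 0.506
grip_force: 41.4
```

{"fn": "send_rows", "kwargs": {
  "targets": [0,0,0,0,0,0.008,-0.2,0,0,0,0,0,0,-0.2]
}}

```text
time_s: 20.42
eef_pos: [614.6, -218.2, 41.7]
ee_rot: [0.0, 0.048, 0.999, -0.0]
force: [-4.5, 1.3, 7.9]
grip_width: 0.512
grip_force: 41.9
```

{"fn": "send_rows", "kwargs": {
  "targets": [0,0,0,0,0,-0.012,-0.2,0,0,4,0,0,0,-0.2,0,0,4,0,0,0,-0.2,0,0,4,0,0,0,-0.2,0,0,0,0,0,0,-0.2]
}}

```text
time_s: 21.05
eef_pos: [614.8, -218.3, 41.7]
ee_rot: [0.0, 0.152, 0.988, -0.0]
force: [0.2, 0.0, 2.9]
grip_width: 0.505
grip_force: 41.4
```

```bash
cat > st.py <<'E'
from h import *
s=monitor.sense(); T=Rt()
print(s['time_s'],s['eef_pos'].round(2),'F',s['force'].round(1),'M',s['wrist_torque'].round(3),'tau6',round(s['tau'][5],3),'yaw',round(np.degrees(np.arctan2(T[1,1],T[0,1])),2),s['grip_width'].round(3),s['grip_force'])
E
python3 st.py
```

```text
Traceback (most recent call last):
  File "st.py", line 3, in <module>
    print(s['time_s'],s['eef_pos'].round(2),'F',s['force'].round(1),'M',s['wrist_torque'].round(3),'tau6',round(s['tau'][5],3),'yaw',round(np.degrees(np.arctan2(T[1,1],T[0,1])),2),s['grip_width'].round(3),s['grip_force'])
                                                                                                                                                                                    ^^^^^^^^^^^^^^^^^^^^^
AttributeError: 'float' object has no attribute 'round'
```

```bash
sed -i "s/s\['grip_width'\].round(3)/s['grip_width']/" st.py; python3 st.py
```

```text
21.05 [ 614.85 -218.28   41.75] F [0.2 0.  2.9] M [0.036 0.014 0.026] tau6 0.352 yaw 72.55 0.5051841282879298 41.41355652362108
```

{"fn": "send_rows", "kwargs": {
  "targets": [0,0,3,0,0,0,-0.2,0,0,3,0,0,0,-0.2,0,0,0,0,0,0,-0.2]
}}

```text
time_s: 21.42
eef_pos: [614.8, -218.3, 41.7]
ee_rot: [0.0, 0.203, 0.979, -0.0]
force: [0.4, -0.1, 3.3]
grip_width: 0.503
grip_force: 41.5
```

```bash
python3 st.py
```

```text
21.425 [ 614.78 -218.27   41.72] F [ 0.4 -0.1  3.3] M [ 0.123 -0.003 -0.057] tau6 0.233 yaw 66.61 0.502825590063299 41.46225839853287
```

{"fn": "send_rows", "kwargs": {
  "targets": [0,0,3,0,0,0,-0.2,0,0,3,0,0,0,-0.2,0,0,0,0,0,0,-0.2]
}}

```text
time_s: 21.8
eef_pos: [614.7, -218.2, 41.7]
ee_rot: [0.0, 0.254, 0.967, -0.0]
force: [0.1, -0.3, 5.0]
grip_width: 0.506
grip_force: 41.5
```

```bash
python3 st.py
```

```text
21.8 [ 614.73 -218.24   41.72] F [ 0.1 -0.3  5. ] M [ 0.029 -0.036 -0.044] tau6 0.221 yaw 60.63 0.5055823810061971 41.50860210880637
```

{"fn": "send_rows", "kwargs": {
  "targets": [0,0,3,0,0,0,-0.2,0,0,3,0,0,0,-0.2,0,0,0,0,0,0,-0.2]
}}

```text
time_s: 22.18
eef_pos: [614.7, -218.2, 41.7]
ee_rot: [0.0, 0.304, 0.953, -0.0]
force: [0.0, 0.1, 4.4]
grip_width: 0.502
grip_force: 41.6
```

```bash
python3 st.py
```

```text
22.175 [ 614.72 -218.25   41.73] F [0.  0.1 4.4] M [ 0.042 -0.064 -0.044] tau6 0.21 yaw 54.64 0.5019186662991217 41.55165150761604
```

{"fn": "send_rows", "kwargs": {
  "targets": [0,0,3,0,0,0,-0.2,0,0,3,0,0,0,-0.2,0,0,0,0,0,0,-0.2]
}}

```text
time_s: 22.55
eef_pos: [614.7, -218.2, 41.7]
ee_rot: [0.0, 0.353, 0.936, -0.0]
force: [-0.2, 0.3, 4.9]
grip_width: 0.506
grip_force: 41.6
```

```bash
python3 st.py
```

```text
22.55 [ 614.68 -218.21   41.71] F [-0.2  0.3  4.9] M [ 0.03  -0.109 -0.129] tau6 0.2 yaw 48.65 0.5057782259552756 41.594335064291954
```

{"fn": "send_rows", "kwargs": {
  "targets": [0,0,2,0,0,0,-0.2,0,0,0,0,0,0,-0.2]
}}

```text
time_s: 22.8
eef_pos: [614.7, -218.2, 41.7]
ee_rot: [0.0, 0.37, 0.929, -0.0]
force: [-0.8, 0.7, 5.8]
grip_width: 0.503
grip_force: 41.6
```

```bash
python3 st.py
```

```text
22.8 [ 614.69 -218.2    41.71] F [-0.8  0.7  5.8] M [ 0.089 -0.114 -0.058] tau6 0.052 yaw 46.53 0.5034577185657568 41.63285890594125
```

{"fn": "send_rows", "kwargs": {
  "targets": [0,0,2,0,0,0,-0.2,0,0,2,0,0,0,-0.2,0,0,0,0,0,0,-0.2]
}}

```text
time_s: 23.18
eef_pos: [614.7, -218.2, 41.7]
ee_rot: [0.0, 0.403, 0.915, -0.0]
force: [0.2, -0.3, 4.9]
grip_width: 0.505
grip_force: 41.6
```

```bash
python3 st.py
```

```text
23.175 [ 614.73 -218.19   41.71] F [ 0.2 -0.3  4.9] M [ 0.021 -0.1   -0.017] tau6 0.156 yaw 42.53 0.5048817504919856 41.59677017480135
```

{"fn": "send_rows", "kwargs": {
  "targets": [0,0,2,0,0,0,-0.2,0,0,2,0,0,0,-0.2,0,0,0,0,0,0,-0.2]
}}

```text
time_s: 23.55
eef_pos: [614.8, -218.2, 41.7]
ee_rot: [0.0, 0.434, 0.901, -0.0]
force: [1.5, -0.1, 5.7]
grip_width: 0.506
grip_force: 41.5
```

```bash
python3 st.py
```

```text
23.55 [ 614.77 -218.16   41.7 ] F [ 1.5 -0.1  5.7] M [ 0.039 -0.219  0.413] tau6 0.504 yaw 38.51 0.5055821057515448 41.45635982975364
```

Torque has risen to 0.41 N m, so the ring has just passed snug. I'll back off a little and come up again finely.

{"fn": "send_rows", "kwargs": {
  "targets": [0,0,-1.5,0,0,0,-0.2,0,0,0,0,0,0,-0.2]
}}

```text
time_s: 23.8
eef_pos: [614.7, -218.2, 41.7]
ee_rot: [0.0, 0.423, 0.906, 0.0]
force: [0.5, 0.2, 5.5]
grip_width: 0.505
grip_force: 41.7
```

```bash
python3 st.py
```

```text
23.8 [ 614.74 -218.2    41.72] F [0.5 0.2 5.5] M [ 0.128 -0.189 -0.154] tau6 -0.253 yaw 39.96 0.5048987690551175 41.68346280232072
```

{"fn": "send_rows", "kwargs": {
  "targets": [0,0,0.4,0,0,0,-0.2,0,0,0,0,0,0,-0.2]
}}

```text
time_s: 24.05
eef_pos: [614.7, -218.2, 41.7]
ee_rot: [0.0, 0.426, 0.905, 0.0]
force: [1.1, 0.6, 5.6]
grip_width: 0.506
grip_force: 41.5
```

```bash
python3 st.py
```

```text
24.05 [ 614.73 -218.18   41.67] F [1.1 0.6 5.6] M [ 0.09  -0.214  0.23 ] tau6 0.278 yaw 39.6 0.5059523095626877 41.51786578819156
```

```bash
python3 - <<'E'
from h import *
M=[]
for i in range(6): cap('wrist'); s=monitor.sense(); M.append([*s['wrist_torque'],s['force'][2],s['tau'][5]])
print(np.round(M,3),np.mean(M,0).round(3))
E
```

```text
[[ 0.089 -0.226  0.258  5.43   0.251]
 [ 0.071 -0.194  0.274  4.911  0.245]
 [ 0.071 -0.191  0.28   5.245  0.245]
 [ 0.088 -0.127  0.241  4.79   0.245]
 [ 0.01  -0.189  0.278  7.057  0.245]
 [ 0.106 -0.216  0.214  5.393  0.245]] [ 0.072 -0.191  0.257  5.471  0.246]
```

{"fn": "send_rows", "kwargs": {
  "targets": [0,0,-1.0,0,0,0,-0.2,0,0,0.5,0,0,0,-0.2,0,0,0,0,0,0,-0.2]
}}

```text
time_s: 24.72
eef_pos: [614.7, -218.2, 41.7]
ee_rot: [0.0, 0.422, 0.907, 0.0]
force: [0.9, 0.1, 5.6]
grip_width: 0.504
grip_force: 41.5
```

```bash
python3 - <<'E'
from h import *
M=[]
for i in range(5): cap('wrist'); s=monitor.sense(); M.append([*s['wrist_torque'],s['force'][2],s['tau'][5]])
print(np.mean(M,0).round(3))
E
python3 st.py
```

```text
[ 0.073 -0.189  0.223  5.276  0.222]
24.975 [ 614.73 -218.19   41.71] F [0.6 0.8 5.1] M [ 0.083 -0.217  0.203] tau6 0.22 yaw 40.1 0.5057189184858977 41.534457206726074
```

{"fn": "send_rows", "kwargs": {
  "targets": [0,0,0,0,0,0,0.1,0,0,0,0,0,0,0.3,0,0,0,0,0,0,0.5,0,0,0,0,0,0,0.5,0,0,0,0,0,-0.2,0.5]
}}

```text
time_s: 25.6
eef_pos: [614.1, -217.9, 53.1]
ee_rot: [-0.001, 0.422, 0.907, 0.0]
force: [0.0, 0.1, 0.8]
grip_width: 0.744
grip_force: 0.0
```

{"fn": "send_rows", "kwargs": {
  "targets": [0,0,0,0,0,-0.5,0.5,0,0,0,0,0,-0.7,0.5,0,0,0,0,0,-0.3,0.5,0,0,0,0,0,0,0.5,0,0,0,0,0,0,0.5]
}}

```text
time_s: 26.22
eef_pos: [614.0, -217.8, 141.8]
ee_rot: [-0.001, 0.422, 0.907, 0.0]
force: [0.7, 0.3, -0.7]
grip_width: 0.751
grip_force: 0.0
```

```bash
python3 - <<'E'
from fit import *
c=cap('wrist','w11'); e=monitor.sense()['eef_pos']; print(e)
al=np.radians(np.arange(0,360,5))
for r in(22,15):
    for z in(61.7,62.7,63.7):
        P=edgefit(c,614.8,-218.3,r,z,al,2.5); print(r,z,len(P),fitcirc(c,P,z,r=r))
E
```

```text
[ 613.94355485 -217.84834556  141.70865267]
22 61.7 34 (array([ 615.08546155, -218.61591453,   23.00610102]), np.float64(0.7969826312090771))
22 62.7 35 (array([ 615.37547067, -218.87172015,   22.73381657]), np.float64(0.6336609193938948))
22 63.7 36 (array([ 615.19044255, -218.55667548,   22.83388944]), np.float64(0.6904691794963149))
15 61.7 31 (array([ 615.73149227, -220.37502613,   14.27627772]), np.float64(0.4814472693039844))
15 62.7 31 (array([ 615.56406137, -220.14072489,   14.16379838]), np.float64(0.45451574941593637))
15 63.7 32 (array([ 615.41887871, -219.94352087,   14.04607301]), np.float64(0.4764055988487335))
```

```bash
python3 -c "
from rig import job; print(job.finish_job())"
```

```text
the job is handed in; nothing more can be done
None
```

I put the lens on its seat, set the ring over it with its pins in the slots, turned it clockwise about 44° to roughly 0.22 N m, let go, and handed the job in at about 26 s. The hand-in returned no verdict, and I did not re-check the clamp after letting go.

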